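Set the lesson counter to four

ROBOT

A 6-joint arm with a two-finger parallel gripper is mounted at the origin on the work surface. World frame = base frame: x ahead of the robot, y to its left, z up, the work surface at z = 0. Lengths are in m, angles in rad, forces in N, time in s.
With the tool pointing down it reaches from about 0.35 to 0.975 m from the base axis. Payload 4.9 kg.
Tool frame: the origin (TCP) lies on the centre line of the jaws, within the pads' length; the fingertips stand 19 mm ahead of it and the grasp point (between the pads) is the TCP (ctrl.tip_reach is the distance from the TCP to the fingertips, in m); x points along the fingers, y is the direction in which the jaws open and shut, and the axes are right-handed (so a half turn about x gives the same grasp; the last joint's range is limited). The gripper opens to 85 mm and grips with 20 to 120 N. Pads are 22 mm wide; open, the fingers measure 114 mm over their backs; the gripper's body (76 mm by 85 mm) begins 54 mm behind the grasp point. The pads swing forward as they close: fully open they stand 13 mm farther back than shut.
Start: joints at [1.17, 0.053, 1.613, -0, 1.476, -0.119], TCP at [0.174, 0.6, 0.25] pointing down, gripper open.
Joint ranges: [-3.01, 3.01], [-1.01, 2.22], [0.06, 2.58], [-1.02, 4.17], [0.09, 2.62], [-3.14, 3.14]. Speed limits (rad/s): [2.57, 2.57, 3.14, 3.14, 3.14, 3.14].

INTERFACE

Orientations are given as a 3x3 rotation matrix whose columns are the frame's x, y, z axes.
In Python, from station import ctrl gives the robot as it stands.
- The arm moves only by the shell command python3 -m creep 'ROWS' [FORCE]. ROWS is JSON, a list that holds one entry, the list of rows, each a list of 5 numbers: the finger opening in m, from 0 to 0.0854, then the shift along the tool's x, y, z in m, then the turn about the tool's x in degrees. In form: [[[hand, tx, ty, tz, roll], ...]]. A call has 1 to 10 rows; each row is the pose to reach, as a shift and turn from the pose commanded when the call began, along the tool's axes at that moment; what a row does not reach only later rows make up. A row lasts 1/12 s, in which the tool goes at most 41.7 mm and 7.16 degrees, less where a joint would pass 70% of its speed; a pose out of reach is approached as far as the arm can. A call with a gripper value outside its range is refused whole. The fingers move at their own pace and stop on an object; FORCE is the grip in N (left out, the last holds). Time passes only in rows, so rows that repeat a pose let the fingers close. It gives the time, the measured TCP pose, the force and the opening at its end, in the units of the state.
- ctrl.get_state(): the state, without advancing time (a new reading comes with each control period).
- ctrl.snapshot(name): name is "scene" or "top"; returns a dict with "image" (480x640x3 uint8, blue, green, red), "depth" (480x640 float32, m along the optical axis (not along the pixel's ray), 0 where there is no reading), "intrinsics" (3x3 intrinsics, pixels), "R" (3x3) and "t" (3): a world point X has camera coordinates R X + t. Camera axes: x right, y down, z forward; pixel columns grow to the right and rows downward; lengths in m; the calibration is good to about 2 mm. A picture is of the moment at which its call begins.
- ctrl.close_job(): hands the job in, once; it reports no verdict.
Trained networks look in the newest picture that a camera, given by its name, has taken for a name from the list of things; names that differ only in an ending like _2 or _b are one class to them, and where a whole thing is asked for, a point or a joint stands for the part that bears it (a point fixed in the world has none). Each returns a list of dicts, best first, with "score" (0 to 1); they miss things now and then, are a little off and sometimes report something else, mostly with a low value. They report only what shows in the picture. A call takes as long as a camera call. They do not tell look-alikes from the thing itself.
- ctrl.recognise(name, camera): "box" ([centre column, centre row, width, height] in pixels, round what is visible of it).
The state is a dict: "t": time; "qpos": joint angles; "qd": joint speeds; "joint_efforts": joint torques, N m; "position": TCP position; "tcp_rot": TCP orientation; "force": force on the tool from outside, world axes, zero at the start; "wrist_torque": the same for the moment, N m; "gripper_width": finger opening in m.
Only numpy, scipy, OpenCV 4.12 (cv2) and the standard library are available. Lean on these libraries where they do the work, as an engineer would, in place of code of your own. Each camera call takes 0.05 s, during which the arm holds its last target. There are 200 camera calls.

TASK

Set the desk's lesson counter to lesson four: slide its grey cover fully aside by the fin, roll the rubber wheel underneath with a light fingertip until the four dots sit centred in the small window, and take the finger off. The wheel is delicate, so never put more than about 20 N on it. Then slide the cover fully shut again without shifting the number, and leave the things standing round the counter where they are.

Things in the scene. Friction and masses are not known exactly. Their poses are not given: they have to be found in the camera images.
- counter: White housing of the lesson counter, fixed to the desk. Origin on the desk below the wheel's middle, z up. Along its y: window part (-72 to -24 mm, top 90 mm high), rubber wheel (-18 to +18), block 96 mm high (26 to 100) over which the cover parks; x from -65 to +65. Two 8 mm rails, tops 102 mm high, run along y at x = -61 and +61. Cover aside, the wheel is open from above between them.
- wheel_spot (a point): Housing point 86 mm above the desk on the wheel's centre line (x = y = 0); axes as the housing's. Rubber wheel 80 mm in diameter, 36 mm wide, axle along y. The axle height differs from unit to unit and is NOT given: the rim's top is 0 to 10 mm above this point and must be felt. Turn it by pressing a fingertip on its top (6 to 12 N) and dragging along x.
- spring_foot (a point): Point of the housing on its floor, 6 mm above the desk, right under the wheel, where the wheel's spring stands. The wheel sinks when pressed: it yields from 2 N on, then about 2 N per mm, to a hard stop after 6 mm (14 N). More than 22 N on the wheel counts as damage.
- window (a point): Centre of the window in the housing's top, 90 mm above the desk, 46 mm to the wheel's -y side; opening 24 mm along x, 28 mm along y. A white drum of 60 mm diameter, turning with the wheel, shows groups of one to six black dots (as on dice) in it.
- drum (a joint): Turn of wheel and drum, rad. k dots are centred in the window at 0.75*(k-1): one dot 0, two 0.75, three 1.5, four 2.25, five 3.0, six 3.75. Grows as the wheel's top is dragged along the housing's +x: 40 mm of rim per rad, less slip (friction unknown). About 3 N along the rim turns it; it stays where it is left. Stops at -0.2 and 3.95.
- cover (a joint): How far the grey sliding cover is open, m: 0 shut (over the wheel), 0.065 fully aside. It slides along the housing's +y to open, with 2 N friction, and stays where it is left.
- cover_fin (a point): Centre of the upright fin on the cover, axes as the housing's: 26 mm along x, 12 mm along y (the way the cover slides), 28 mm high, foot 106 and top 134 mm above the desk; shut, it stands at the housing's x = 0, y = 30 mm. Cover plate 130 (x) by 72 mm (y), 4 thick, top at 106 mm, from 56 mm on the fin's -y side to 16 mm on its +y side.
- eraser_mid (a point): Eraser in a blue sleeve, 22 x 50 x 12 mm, lying near the counter; centre. Leave alone.
- sharpener_mid (a point): Black pencil sharpener, 26 x 34 x 22 mm, near the counter; centre. Leave alone.
- earbud_case_mid (a point): White earbud case, 55 x 62 x 24 mm, near the counter; centre. Leave alone.
Not all that is in view belongs to the job. What is shaped like the counter but brown or purple is not meant.

How it is judged:
By the outcome, as a careful person would: the job done as asked, in the order asked, and still so for the second after the job is handed in, with the robot touching nothing.
It also fails if it takes over 64 s, if anything falls off the work surface, if the arm or the gripper's body presses on something with over 40 N, if the wrist force passes 120 N, or if a joint passes its speed limit or range.

## Working session

There is one attempt and no reset: what is moved stays moved. The work goes in short steps, Python scripts to look and compute and a shell command to move; the robot and the scene stay as the last step left them, time stands still between calls to the robot, and variables do not carry over. Pictures are saved under pics/ and viewed, about 8 in all and at most 12, crops included, and the job is handed in when it is done.

```bash
mkdir -p pics; ls
cat > h.py <<'E'
import numpy as np, cv2
from station import ctrl
def px2w(s,u,v,z=None):
    """pixel -> world, by depth or by plane height z"""
    K,R,t=map(np.array,(s["intrinsics"],s["R"],s["t"]))
    ray=np.linalg.inv(K)@[u,v,1]
    if z is None: return R.T@(ray*s["depth"][int(round(v)),int(round(u))]-t)
    c=-R.T@t; d=R.T@ray
    return c+d*(z-c[2])/d[2]
def w2px(s,X):
    p=np.array(s["intrinsics"])@(np.array(s["R"])@X+s["t"]); return p[:2]/p[2]
E
python3 - <<'E'
from h import *
for c in ("scene","top"):
    s=ctrl.snapshot(c); cv2.imwrite(f"pics/{c}0.png",s["image"])
    for n in ("counter","cover_fin","window","eraser_mid","sharpener_mid","earbud_case_mid"):
        for d in ctrl.recognise(n,c)[:4]:
            b=d["box"]; print(c,n,round(d["score"],2),np.round(b),px2w(s,b[0],b[1]).round(3))
print(ctrl.get_state())
E
```

```text
pics
scene counter 0.96 [337. 268. 118. 107.] [ 0.657 -0.015  0.106]
scene counter 0.95 [187. 218. 114.  87.] [ 0.486 -0.24   0.096]
scene counter 0.69 [502. 361. 174. 127.] [0.857 0.154 0.106]
scene cover_fin 0.8 [338. 242.  54.  54.] [ 0.601 -0.001  0.109]
scene cover_fin 0.73 [183. 192.  61.  47.] [ 0.422 -0.247  0.107]
scene cover_fin 0.65 [503. 339.  85.  81.] [0.824 0.171 0.107]
scene window 0.96 [338. 268. 116. 105.] [ 0.658 -0.013  0.107]
scene window 0.82 [503. 360. 165. 127.] [0.855 0.156 0.106]
scene window 0.69 [186. 215. 118.  93.] [ 0.487 -0.24   0.102]
scene sharpener_mid 0.76 [262. 287.  21.  24.] [ 0.598 -0.125  0.024]
scene earbud_case_mid 0.64 [311. 333.  45.  36.] [ 0.709 -0.061  0.025]
top counter 0.83 [303. 241. 126. 114.] [0.592 0.008 0.105]
top counter 0.81 [206. 121. 120.  95.] [0.801 0.169 0.105]
top counter 0.58 [456. 342. 124. 109.] [ 0.423 -0.237  0.105]
top cover_fin 0.82 [204. 113.  49.  80.] [0.815 0.173 0.107]
top cover_fin 0.71 [303. 240.  68.  86.] [0.595 0.007 0.108]
top cover_fin 0.63 [459. 343.  70.  91.] [ 0.422 -0.241  0.109]
top window 0.88 [4
[... 442 characters left out ...]
44017320e-06,
        1.47601391e+00, -1.19031704e-01]), 'qd': array([-0.00030901, -0.00053324, -0.00016973, -0.00130812,  0.00120212,
       -0.00221839]), 'joint_efforts': array([-1.21222260e-03, -3.93568254e+01, -3.70361352e+01, -2.38066159e-04,
        3.99461505e-04, -1.66510040e-05]), 'position': array([0.17380018, 0.60033363, 0.25033032]), 'tcp_rot': array([[ 5.64154492e-06,  2.78061239e-01,  9.60563349e-01],
       [ 2.20912994e-05,  9.60563349e-01, -2.78061239e-01],
       [-1.00000000e+00,  2.27887875e-05, -7.23672820e-07]]), 'force': array([-0.31220297, -0.31840909, -0.19609941]), 'wrist_torque': array([ 0.01313046,  0.00192895, -0.03477183]), 'gripper_width': 0.08564254321645669}
```

View pics/top0.png

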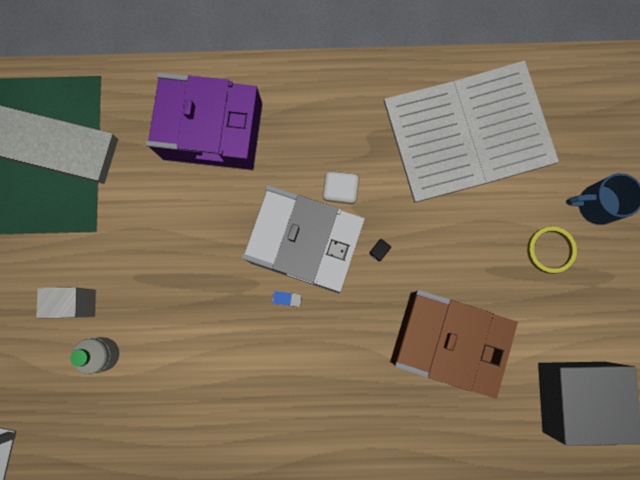

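View pics/scene0.png

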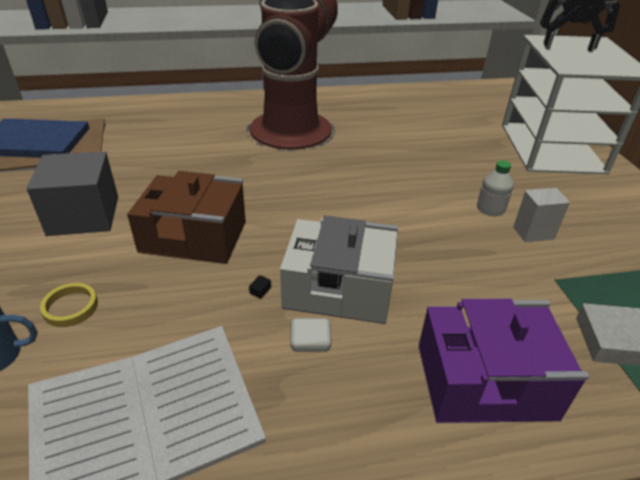

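The top view shows three look-alikes: purple (205,120), white with a grey cover (303,240) and brown (456,342). White with a grey cover fits the description. I'll measure its pose and confirm it in a crop.

```bash
cat >> h.py <<'E'
def cloud(s):
    K,R,t=map(np.array,(s["intrinsics"],s["R"],s["t"]))
    v,u=np.mgrid[:480,:640]; d=s["depth"]
    P=np.stack([(u-K[0,2])/K[0,0]*d,(v-K[1,2])/K[1,1]*d,d],-1)-t
    return P@R
E
python3 - <<'E'
from h import *
s=ctrl.snapshot("top"); P=cloud(s); Z=P[...,2]
roi=np.zeros((480,640),bool); roi[180:300,235:372]=1
im=s["image"].astype(int).max(-1)
plate=roi&(abs(Z-.106)<.0035)
m=plate.astype(np.uint8)*255
fin=roi&(Z>.125)
print("fin",fin.sum(),P[fin].mean(0).round(4) if fin.any() else None)
# plate: grey brightness
g=roi&(abs(Z-.106)<.006)&(im<150)&(im>90)
g=cv2.morphologyEx(g.astype(np.uint8),cv2.MORPH_OPEN,np.ones((3,3)))>0
for nm,k in (("plateZ",plate),("grey",g)):
    r=cv2.minAreaRect((P[k][:,:2]*1000).astype(np.float32)); print(nm,k.sum(),r,np.median(Z[k]))
h=roi&(Z>.07)
r=cv2.minAreaRect((P[h][:,:2]*1000).astype(np.float32)); print("housing",r)
c=s["image"][170:310,230:400]
o=np.hstack([cv2.resize(c,None,fx=4,fy=4,interpolation=cv2.INTER_CUBIC)])
cv2.imwrite("pics/crop1.png",o)
E
```

```text
fin 186 [0.56   0.0006 0.4484]
plateZ 3215 ((606.215576171875, 27.633995056152344), (125.82279205322266, 130.50189208984375), 70.168212890625) 0.10597117692972446
grey 3378 ((606.0650634765625, 27.058837890625), (124.78794860839844, 130.2479705810547), 70.51226806640625) 0.10596723447630821
housing ((579.128662109375, 11.689010620117188), (175.28604125976562, 170.67083740234375), 70.3093490600586)
```

View pics/crop1.png

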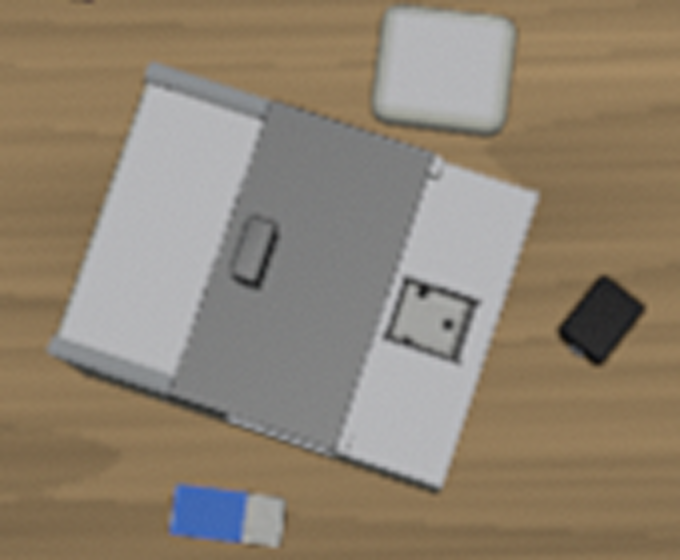

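The crop confirms the white unit: grey cover shut, fin near crop (255,250), window near (433,320). The earbud case, sharpener and eraser stand around it. Next I'll work out the pose and the approach.

```bash
cat >> h.py <<'E'
def rect(s,A,c,name,k=16):
    """rectified look at the window: 1 mm = k px, up = housing +x, left = housing +y"""
    hx,hy=A[:,0],A[:,1]; w=c-46*.001*hy; w=np.array([w[0],w[1],.090])
    src=np.float32([w2px(s,w+.02*a*hx+.02*b*hy) for a,b in ((1,1),(1,-1),(-1,-1),(-1,1))])
    n=40*k; M=cv2.getPerspectiveTransform(src,np.float32([[0,0],[n,0],[n,n],[0,n]]))
    o=cv2.warpPerspective(s["image"],M,(n,n),flags=cv2.INTER_CUBIC); cv2.imwrite(name,o); return o
E
python3 - <<'E'
from h import *
s=ctrl.snapshot("top")
f=lambda u,v,z:px2w(s,230+(u-1.5)/4,170+(v-1.5)/4,z)
C=[f(*p,.106) for p in ((270,100),(435,155),(335,452),(172,390))]
for i in range(4): d=C[(i+1)%4]-C[i]; print(np.hypot(*d[:2]).round(4),np.degrees(np.arctan2(d[1],d[0])).round(1))
pc=np.mean(C,0); print("plate mid",pc)
a=[np.degrees(np.arctan2(*(C[i]-C[j])[1::-1])) for i,j in ((0,3),(1,2))]; print("x angles",a)
yaw=np.radians(-19.7)
for yaw in (np.mean(np.radians(a)),np.radians(-19.7)):
    hx=np.array([np.cos(yaw),np.sin(yaw),0]);hy=np.array([-hx[1],hx[0],0])
    # plate mid at y = 30-20 = 10mm
    print("yaw",np.degrees(yaw),"origin",pc-.010*hy, "fin",pc+.02*hy)
Wm=np.mean([f(*p,.09) for p in ((405,279),(478,300),(460,362),(386,338))],0); print("window mid",Wm,"->origin",Wm+.046*hy)
F=np.mean([f(*p,.134) for p in ((258,213),(277,220),(257,288),(234,280))],0);print("fin top",F)
out=[f(*p,z) for p,z in (((540,193),.09),((440,491),.09))]; print("window end mid",np.mean(out,0),"->origin",np.mean(out,0)+.072*hy, np.degrees(np.arctan2(*(out[0]-out[1])[1::-1])))
# red: shift from the TCP in tool axes to fin
st=ctrl.get_state(); R=st["tcp_rot"]; print((R.T@(np.r_[F[:2],.133]-st["position"])).round(4), "tip",ctrl.tip_reach)
E
```

```text
0.0726 -109.9
0.1298 160.4
0.0717 68.1
0.1273 -19.2
plate mid [0.59733943 0.00271676 0.106     ]
x angles [np.float64(-19.191385236473266), np.float64(-19.609279613756343)]
yaw -19.400332425114804 origin [ 0.59401777 -0.00671544  0.106     ] fin [0.60398277 0.02158118 0.106     ]
yaw -19.7 origin [ 0.59396848 -0.00669794  0.106     ] fin [0.60408134 0.02154618 0.106     ]
window mid [ 0.57862372 -0.05022981  0.09      ] ->origin [ 0.59413011 -0.00692217  0.09      ]
fin top [0.60343306 0.02009689 0.134     ]
window end mid [ 0.56924189 -0.07428737  0.09      ] ->origin [ 0.59351275 -0.0065015   0.09      ] -19.858409481331925
[ 0.1173 -0.4379  0.574 ] tip 0.019
```

```bash
python3 -m creep '[[[0.05,0,-0.036,0.048,0],[0.05,0,-0.072,0.095,0],[0.05,0,-0.1,0.131,0],[0.05,0,-0.125,0.165,1],[0.05,0,-0.15,0.198,1],[0.05,0,-0.175,0.23,2],[0.05,0,-0.2,0.263,3],[0.05,0,-0.22,0.287,3.5],[0.05,0,-0.22,0.287,3.5],[0.05,0,-0.22,0.287,3.5]]]' 30
```

```text
t: 1.63
position: [0.3908, 0.3056, 0.2506]
tcp_rot: [[0.002, 0.342, 0.94], [-0.001, 0.94, -0.342], [-1.0, -0.001, 0.002]]
force: [-0.6, -0.4, 0.3]
gripper_width: 0.0499
```

```bash
python3 -m creep '[[[0.05,0,-0.022,0.033,0],[0.05,0,-0.044,0.066,0],[0.05,0,-0.066,0.1,0],[0.05,0,-0.088,0.133,0],[0.05,0,-0.11,0.166,0],[0.05,0,-0.132,0.2,0],[0.05,0,-0.154,0.233,0],[0.05,0.01,-0.176,0.266,0],[0.05,0.025,-0.19,0.287,0],[0.05,0.04,-0.1986,0.2997,0]]]'; python3 -m creep '[[[0.05,0,0,0,0],[0.05,0,0,0,0],[0.05,0,0,0,0]]]'
```

```text
t: 2.47
position: [0.6057, 0.0192, 0.2105]
tcp_rot: [[0.002, 0.338, 0.941], [-0.0, 0.941, -0.338], [-1.0, 0.0, 0.002]]
force: [-1.0, -0.5, 0.1]
gripper_width: 0.05
t: 2.72
position: [0.6037, 0.0224, 0.2109]
tcp_rot: [[0.0, 0.335, 0.942], [0.0, 0.942, -0.335], [-1.0, 0.001, 0.0]]
force: [0.2, -0.3, 0.0]
gripper_width: 0.0503
```

```bash
python3 -m creep '[[[0.05,0.02,0,0,0],[0.05,0.045,0,0,0],[0.05,0.065,0,0,0],[0.05,0.075,0,0,0],[0.05,0.077,0,0,0],[0.05,0.077,0,0,0]]]' && python3 -m creep '[[[0.005,0,0,0,0],[0.005,0,0,0,0],[0.005,0,0,0,0],[0.005,0,0,0,0],[0.005,0,0,0,0],[0.005,0,0,0,0]]]' 20
```

```text
t: 3.22
position: [0.6037, 0.0222, 0.1338]
tcp_rot: [[0.0, 0.335, 0.942], [0.0, 0.942, -0.335], [-1.0, 0.0, 0.0]]
force: [0.6, -0.1, 0.8]
gripper_width: 0.0497
t: 3.72
position: [0.6047, 0.0212, 0.1351]
tcp_rot: [[0.002, 0.336, 0.942], [-0.0, 0.942, -0.336], [-1.0, 0.001, 0.002]]
force: [-1.2, -0.9, 6.1]
gripper_width: 0.0117
```

```bash
python3 -m creep '[[[0.005,-0.001,0.004,0,0],[0.005,-0.002,0.012,0,0],[0.005,-0.002,0.022,0,0],[0.005,-0.002,0.032,0,0],[0.005,-0.002,0.042,0,0],[0.005,-0.002,0.052,0,0],[0.005,-0.002,0.060,0,0],[0.005,-0.002,0.065,0,0],[0.005,-0.002,0.067,0,0],[0.005,-0.002,0.067,0,0]]]'
```

```text
t: 4.55
position: [0.6263, 0.0814, 0.1352]
tcp_rot: [[-0.002, 0.336, 0.942], [-0.009, 0.942, -0.336], [-1.0, -0.009, 0.001]]
force: [-1.6, -14.2, 1.8]
gripper_width: 0.011
```

```bash
python3 -m creep '[[[0.04,0,-0.001,0,0],[0.04,0,-0.001,0,0],[0.04,0,-0.001,0,0],[0.04,-0.01,-0.001,0,0],[0.04,-0.04,-0.001,0,0],[0.04,-0.08,-0.001,0,0],[0,-0.09,0.03,0,0],[0,-0.09,0.06,0,0],[0,-0.09,0.09,0,0],[0,-0.09,0.12,0,0]]]' && python3 -m creep '[[[0,0,0,0,0],[0,0,0,0,0]]]'
python3 - <<'E'
from h import *
s=ctrl.snapshot("top")
yaw=np.radians(-19.6);hx=np.array([np.cos(yaw),np.sin(yaw),0]);hy=np.array([-hx[1],hx[0],0]);A=np.c_[hx,hy]
c=np.array([.594,-.0067,0])
o=rect(s,A,c,"x.png",12)
cr=cv2.resize(s["image"][185:305,235:375],None,fx=4,fy=4,interpolation=cv2.INTER_CUBIC)
can=np.zeros((480,560+240,3),np.uint8); can[:480,:560]=cr; can[:240,560:]=cv2.resize(o,(240,240)); 
s2=ctrl.snapshot("scene"); u,v=w2px(s2,np.r_[(c-.046*hy)[:2],.09]).astype(int); can[240:,560:]=cv2.resize(s2["image"][v-30:v+30,u-30:u+30],(240,240),interpolation=cv2.INTER_CUBIC)
cv2.imwrite("pics/open1.png",can)
E
```

```text
t: 5.38
position: [0.6672, 0.1994, 0.2271]
tcp_rot: [[0.002, 0.336, 0.942], [0.001, 0.942, -0.336], [-1.0, 0.001, 0.001]]
force: [0.7, -0.5, 0.5]
gripper_width: 0.0001
t: 5.55
position: [0.6666, 0.1994, 0.2257]
tcp_rot: [[0.0, 0.334, 0.943], [0.0, 0.943, -0.334], [-1.0, 0.0, 0.0]]
force: [-0.2, -0.9, 0.9]
gripper_width: 0.0002
```

View pics/open1.png

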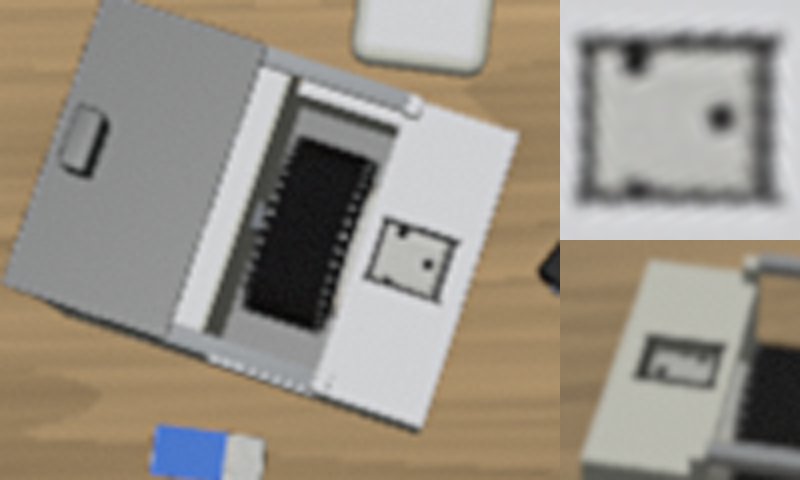

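Cover fully aside: the fin moved about 65 mm, and the black wheel shows at (310,235). In the window, two dots sit about 5 mm towards +x with three just entering from -x, so the drum is at about 0.92 rad and needs about +1.33 rad. Next I go above the wheel with the closed fingers.

```bash
python3 -m creep '[[[0,0,-0.036,0,0],[0,0,-0.072,-0.002,0],[0,0,-0.108,-0.004,0],[0,0,-0.144,-0.008,0],[0,0,-0.18,-0.01,0],[0,0.01,-0.205,-0.012,0],[0,0.035,-0.2185,-0.0122,0],[0,0.065,-0.2185,-0.0122,0],[0,0.085,-0.2185,-0.0122,0],[0,0.09,-0.2185,-0.0122,0]]]' 30 && python3 -m creep '[[[0,0,0,0,0],[0,0,0,0,0],[0,0,0,0,0]]]' && python3 -m creep '[[[0,0.001,0,0,0],[0,0.002,0,0,0],[0,0.003,0,0,0],[0,0.004,0,0,0],[0,0.004,0,0,0]]]'
```

```text
t: 6.48
position: [0.5783, -0.0052, 0.131]
tcp_rot: [[-0.007, 0.338, 0.941], [0.001, 0.941, -0.338], [-1.0, -0.002, -0.007]]
force: [-1.8, 0.7, -0.9]
gripper_width: -0.0001
t: 6.73
position: [0.583, -0.0044, 0.1376]
tcp_rot: [[0.004, 0.336, 0.942], [-0.0, 0.942, -0.336], [-1.0, 0.001, 0.003]]
force: [0.1, 0.3, 0.9]
gripper_width: -0.0001
t: 7.15
position: [0.5816, -0.0041, 0.1312]
tcp_rot: [[-0.0, 0.336, 0.942], [0.0, 0.942, -0.336], [-1.0, -0.0, -0.0]]
force: [-0.5, -0.0, -0.2]
gripper_width: 0.0004
```

```bash
for i in 1; do python3 -m creep '[[[0,0.001,0,0,0],[0,0.002,0,0,0],[0,0.003,0,0,0],[0,0.004,0,0,0],[0,0.004,0,0,0]]]'; python3 -m creep '[[[0,0.001,0,0,0],[0,0.002,0,0,0],[0,0.003,0,0,0],[0,0.004,0,0,0],[0,0.004,0,0,0]]]'; done
```

```text
t: 7.57
position: [0.5815, -0.0042, 0.1269]
tcp_rot: [[-0.001, 0.336, 0.942], [0.0, 0.942, -0.336], [-1.0, -0.0, -0.001]]
force: [-0.5, -0.3, -0.4]
gripper_width: -0.0
t: 7.98
position: [0.5815, -0.0042, 0.123]
tcp_rot: [[-0.0, 0.336, 0.942], [0.0, 0.942, -0.336], [-1.0, -0.0, -0.0]]
force: [0.3, -0.5, 0.5]
gripper_width: -0.0002
```

```bash
python3 -m creep '[[[0,0.001,0,0,0],[0,0.002,0,0,0],[0,0.003,0,0,0],[0,0.004,0,0,0],[0,0.004,0,0,0]]]'; python3 -m creep '[[[0,0.001,0,0,0],[0,0.002,0,0,0],[0,0.003,0,0,0],[0,0.004,0,0,0],[0,0.004,0,0,0]]]'
```

```text
t: 8.4
position: [0.5815, -0.0042, 0.119]
tcp_rot: [[-0.0, 0.336, 0.942], [0.0, 0.942, -0.336], [-1.0, -0.0, -0.0]]
force: [-0.6, -0.3, -0.5]
gripper_width: -0.0
t: 8.82
position: [0.5815, -0.0042, 0.115]
tcp_rot: [[-0.001, 0.336, 0.942], [0.0, 0.942, -0.336], [-1.0, -0.0, -0.001]]
force: [-0.8, 0.2, 0.7]
gripper_width: -0.0001
```

```bash
python3 -m creep '[[[0,0.001,0,0,0],[0,0.002,0,0,0],[0,0.003,0,0,0],[0,0.003,0,0,0]]]'; python3 -m creep '[[[0,0.001,0,0,0],[0,0.002,0,0,0],[0,0.003,0,0,0],[0,0.003,0,0,0]]]'
```

```text
t: 9.15
position: [0.5819, -0.0042, 0.1128]
tcp_rot: [[0.0, 0.336, 0.942], [-0.0, 0.942, -0.336], [-1.0, 0.0, 0.0]]
force: [-1.1, 1.1, 4.5]
gripper_width: 0.0
t: 9.48
position: [0.582, -0.0042, 0.1104]
tcp_rot: [[0.0, 0.336, 0.942], [-0.0, 0.942, -0.336], [-1.0, 0.0, 0.0]]
force: [-4.0, 0.8, 9.1]
gripper_width: 0.0003
```

```bash
python3 -m creep '[[[0,0,0,0.002,0],[0,0,0,0.005,0],[0,0,0,0.008,0],[0,0,0,0.011,0],[0,0,0,0.014,0],[0,0,0,0.017,0],[0,0,0,0.02,0],[0,0,0,0.023,0],[0,0,0,0.026,0],[0,0,0,0.026,0]]]'
python3 - <<'E'
from h import *
s2=ctrl.snapshot("scene");s=ctrl.snapshot("top")
yaw=np.radians(-19.6);hx=np.array([np.cos(yaw),np.sin(yaw),0]);hy=np.array([-hx[1],hx[0],0]);A=np.c_[hx,hy]
c=np.array([.594,-.0067,0])
can=np.zeros((480,960,3),np.uint8); can[:,:480]=rect(s,A,c,"x.png",12); can[:,480:]=rect(s2,A,c,"x.png",12)
cv2.imwrite("pics/w2.png",cv2.resize(can,(800,400)))
E
```

```text
t: 10.32
position: [0.6075, -0.0134, 0.1109]
tcp_rot: [[0.003, 0.336, 0.942], [-0.001, 0.942, -0.336], [-1.0, 0.0, 0.003]]
force: [-0.8, -0.6, 6.7]
gripper_width: 0.0
```

View pics/w2.png

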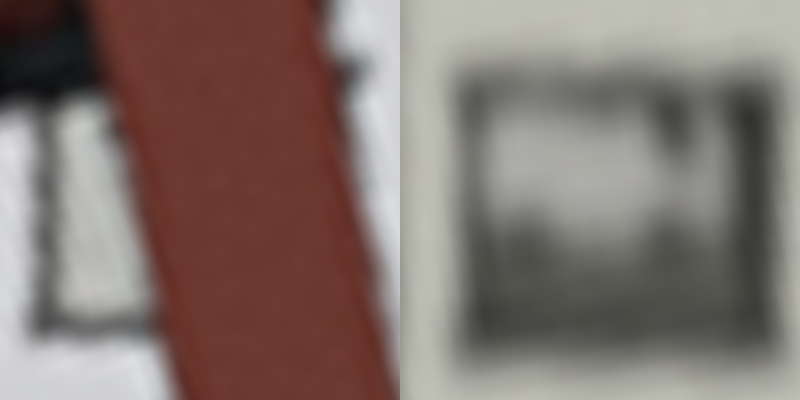

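```bash
python3 -m creep '[[[0,-0.02,0,0,0],[0,-0.05,0,0,0],[0,-0.07,0.02,0,0],[0,-0.075,0.05,0,0],[0,-0.075,0.085,0,0],[0,-0.075,0.12,0,0],[0,-0.075,0.15,0,0],[0,-0.075,0.15,0,0]]]'
cat >> h.py <<'E'
yaw=np.radians(-19.6);hx=np.array([np.cos(yaw),np.sin(yaw),0]);hy=np.array([-hx[1],hx[0],0]);A=np.c_[hx,hy]
c=np.array([.594,-.0067,0])
def look(name):
    s2=ctrl.snapshot("scene");s=ctrl.snapshot("top")
    can=np.zeros((480,960,3),np.uint8); can[:,:480]=rect(s,A,c,"x.png",12); can[:,480:]=rect(s2,A,c,"x.png",12)
    cv2.imwrite(name,cv2.resize(can,(800,400)))
E
python3 -c 'from h import *; look("pics/w3.png")'
```

```text
t: 11.08
position: [0.6573, 0.1331, 0.1837]
tcp_rot: [[0.001, 0.332, 0.943], [0.002, 0.943, -0.332], [-1.0, 0.002, -0.0]]
force: [-0.0, -0.1, -0.6]
gripper_width: 0.0
```

View pics/w3.png

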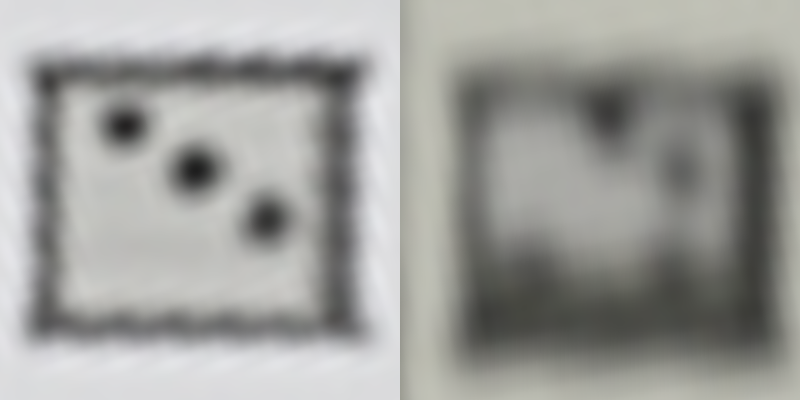

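Top view left panel: three dots with the middle one at (197,170), about 3 mm towards +x of the window centre (195,202), so the drum is at about 1.60 rad. It needs another 0.65 rad, or 26 mm, with no slip seen so far. I repeat the same stroke.

```bash
python3 -m creep '[[[0,0,-0.035,-0.006,0],[0,0,-0.07,-0.012,0],[0,0,-0.105,-0.018,0],[0,0,-0.135,-0.024,0],[0,0.01,-0.15,-0.026,0],[0,0.035,-0.15,-0.026,0],[0,0.055,-0.15,-0.026,0],[0,0.063,-0.15,-0.026,0],[0,0.063,-0.15,-0.026,0],[0,0.063,-0.15,-0.026,0]]]'; python3 -m creep '[[[0,0.001,0,0,0],[0,0.003,0,0,0],[0,0.005,0,0,0],[0,0.006,0,0,0],[0,0.007,0,0,0],[0,0.008,0,0,0],[0,0.009,0,0,0],[0,0.010,0,0,0],[0,0.011,0,0,0],[0,0.011,0,0,0]]]'
```

```text
t: 12.02
position: [0.5815, -0.0043, 0.1209]
tcp_rot: [[-0.001, 0.336, 0.942], [0.0, 0.942, -0.336], [-1.0, -0.0, -0.001]]
force: [0.9, -0.5, 0.5]
gripper_width: -0.0003
t: 12.85
position: [0.5821, -0.0041, 0.1113]
tcp_rot: [[0.001, 0.336, 0.942], [0.0, 0.942, -0.336], [-1.0, 0.0, 0.001]]
force: [-1.2, 0.7, 6.8]
gripper_width: 0.0002
```

```bash
python3 -m creep '[[[0,0.001,0,0.001,0],[0,0.001,0,0.004,0],[0,0.001,0,0.007,0],[0,0.001,0,0.01,0],[0,0.001,0,0.013,0],[0,0.001,0,0.016,0],[0,0.001,0,0.019,0],[0,0.001,0,0.022,0],[0,0.001,0,0.025,0],[0,0.001,0,0.025,0]]]'; python3 -m creep '[[[0,-0.02,0,0,0],[0,-0.05,0,0,0],[0,-0.07,0.02,0,0],[0,-0.075,0.05,0,0],[0,-0.075,0.085,0,0],[0,-0.075,0.12,0,0],[0,-0.075,0.15,0,0],[0,-0.075,0.15,0,0]]]';python3 -c 'from h import *; look("pics/w4.png")'
```

```text
t: 13.68
position: [0.6066, -0.0129, 0.111]
tcp_rot: [[0.003, 0.336, 0.942], [-0.001, 0.942, -0.336], [-1.0, 0.0, 0.003]]
force: [-0.9, 0.4, 6.6]
gripper_width: -0.0
t: 14.35
position: [0.6564, 0.1333, 0.1839]
tcp_rot: [[0.001, 0.332, 0.943], [0.002, 0.943, -0.332], [-1.0, 0.002, 0.0]]
force: [-1.2, -1.2, -0.3]
gripper_width: 0.0001
```

View pics/w4.png

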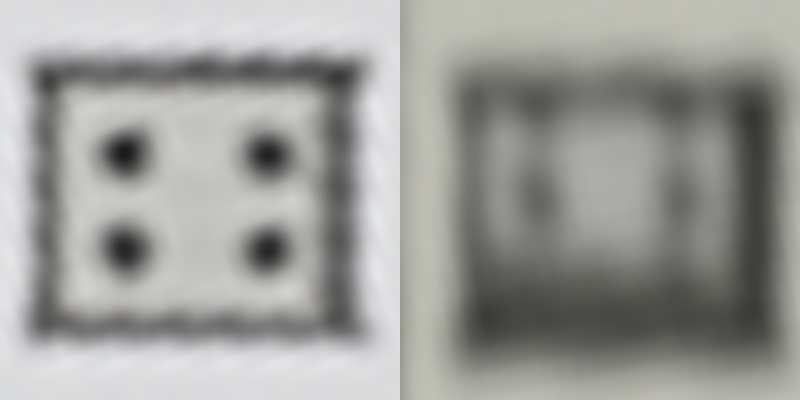

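Left panel: four dots, rows at 155 and 249, so the middle is at 202 against the frame centre at 201.5. That's centred to within about 0.3 mm. I check parallax and go above the fin.

```bash
python3 - <<'E'
from h import *
s=ctrl.snapshot("top"); R,t=np.array(s["R"]),np.array(s["t"]); C=-R.T@t
w=c-.046*hy; print("cam",C,"offset along hx per mm depth",((C-w)@hx)/(C[2]-.09))
P=cloud(s); o=P[(abs((P-w)@hx)<.01)&(abs((P-w)@hy)<.01)&(P[...,2]>.05)&(P[...,2]<.12)]; print("drum z",np.percentile(o[:,2],[5,50,95]))
E
python3 -m creep '[[[0.05,-0.01,-0.02,-0.005,0],[0.05,-0.01,-0.045,-0.0126,0],[0.05,-0.005,-0.0534,-0.0126,0],[0.05,0,-0.0534,-0.0126,0],[0.05,0,-0.0534,-0.0126,0],[0.05,0,-0.0534,-0.0126,0]]]'
```

```text
cam [ 0.46925266 -0.04207607  1.10971739] offset along hx per mm depth -0.10360930183568677
drum z [0.08173676 0.08471326 0.08820963]
t: 15.0
position: [0.6255, 0.0825, 0.1831]
tcp_rot: [[-0.002, 0.337, 0.942], [0.0, 0.942, -0.337], [-1.0, -0.0, -0.002]]
force: [-0.6, -0.7, 0.4]
gripper_width: 0.0499
```

```bash
python3 -m creep '[[[0.05,0.02,0,0,0],[0.05,0.035,0,0,0],[0.05,0.044,0,0,0],[0.05,0.047,0,0,0],[0.05,0.047,0,0,0]]]' && python3 -m creep '[[[0.005,0,0,0,0],[0.005,0,0,0,0],[0.005,0,0,0,0],[0.005,0,0,0,0],[0.005,0,0,0,0],[0.005,0,0,0,0]]]' 20
```

```text
t: 15.42
position: [0.6249, 0.083, 0.1353]
tcp_rot: [[-0.003, 0.336, 0.942], [-0.0, 0.942, -0.336], [-1.0, -0.001, -0.003]]
force: [-0.2, -0.2, -0.3]
gripper_width: 0.0498
t: 15.92
position: [0.626, 0.0812, 0.1386]
tcp_rot: [[0.0, 0.337, 0.942], [-0.003, 0.942, -0.337], [-1.0, -0.003, 0.001]]
force: [-2.8, -4.6, 2.2]
gripper_width: 0.0111
```

```bash
python3 -m creep '[[[0.005,0,-0.004,0,0],[0.005,0,-0.012,0,0],[0.005,0,-0.022,0,0],[0.005,0,-0.032,0,0],[0.005,0,-0.042,0,0],[0.005,0,-0.052,0,0],[0.005,0,-0.060,0,0],[0.005,0,-0.065,0,0],[0.005,0,-0.068,0,0],[0.005,0,-0.068,0,0]]]'
```

```text
t: 16.75
position: [0.6038, 0.0195, 0.1386]
tcp_rot: [[0.004, 0.337, 0.941], [0.005, 0.941, -0.337], [-1.0, 0.006, 0.002]]
force: [3.3, 8.7, 4.1]
gripper_width: 0.0113
```

```bash
python3 -m creep '[[[0.04,0,0.001,0,0],[0.04,0,0.001,0,0],[0.04,0,0.001,0,0],[0.04,-0.01,0.001,0,0],[0.04,-0.04,0.001,0,0],[0.04,-0.07,0.02,0,0],[0.04,-0.07,0.06,0,0],[0.04,-0.07,0.1,0,0],[0.04,-0.07,0.14,0,0],[0.04,-0.07,0.17,0,0]]]'; python3 -m creep '[[[0.04,0,0,0,0],[0.04,0,0,0,0],[0.04,0,0,0,0]]]'
python3 - <<'E'
from h import *
s=ctrl.snapshot("top")
cr=cv2.resize(s["image"][170:310,230:400],(510,420),interpolation=cv2.INTER_CUBIC)
can=np.zeros((420,800,3),np.uint8); can[:,:510]=cr; can[:290,510:]=cv2.resize(rect(s,A,c,"x.png",12),(290,290)); cv2.imwrite("pics/end.png",can)
for n in ("eraser_mid","sharpener_mid","earbud_case_mid"):
    for d in ctrl.recognise(n,"top")[:1]: b=d["box"]; print(n,np.round(b),px2w(s,b[0],b[1]).round(3))
E
```

```text
t: 17.58
position: [0.6607, 0.1809, 0.2082]
tcp_rot: [[0.001, 0.336, 0.942], [0.0, 0.942, -0.336], [-1.0, 0.001, 0.001]]
force: [0.4, 0.0, -0.2]
gripper_width: 0.0398
t: 17.83
position: [0.66, 0.1782, 0.2073]
tcp_rot: [[-0.001, 0.336, 0.942], [-0.001, 0.942, -0.336], [-1.0, -0.001, -0.0]]
force: [0.1, 0.1, -0.1]
gripper_width: 0.04
eraser_mid [287. 299.  24.  18.] [0.5   0.041 0.013]
sharpener_mid [378. 250.  22.  20.] [ 0.584 -0.123  0.02 ]
earbud_case_mid [339. 187.  36.  31.] [ 0.699 -0.056  0.025]
```

View pics/end.png

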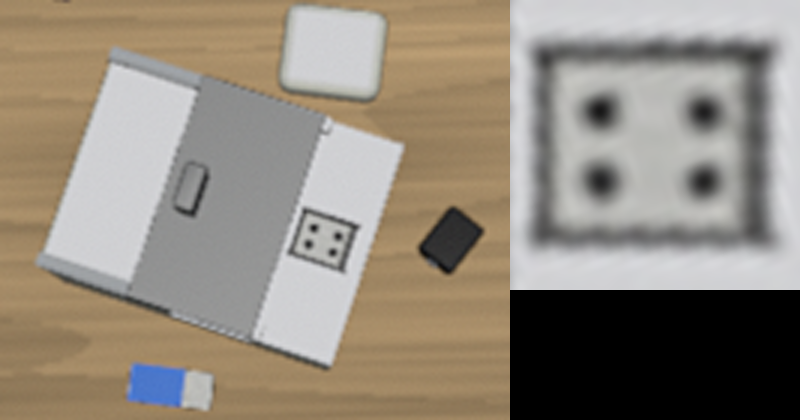

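The cover corners sit at (200,76) and (327,118), which match the first crop. The window shows four dots, centred, and the surrounding things haven't moved. Handing in.

```bash
python3 -c 'from h import *; print(ctrl.close_job())'
```

```text
the job is handed in; nothing more can be done
None
```

The lesson counter now shows four dots and its cover is shut again. I handed the job in at about 18 s of the 64 s allowed.

**What I did:** On the white counter I gripped the fin and slid the cover aside until it met its stop, about 64 mm by the arm's reading. I felt for the wheel with the closed fingertips and found its rim about 9 mm above the wheel spot. Two light strokes of about 26 mm turned it, with readings of 7–9 N at the ends of the strokes. I then lifted off, gripped the fin again and slid the cover back 65.6 mm to its shut stop.

**Last checks:**
- **Number:** the four dots sit centred in the window to within about 0.5 mm, the same before and after closing the cover. Most of that allowance is the viewing angle.
- **Cover:** its corners lie where they were in the first picture, to about half a pixel.
- **Things around the counter:** the eraser and sharpener are where they stood. The network's point for the earbud case came out 7–9 mm from its first reading, but the picture shows the case in its original place, so I took that as detection scatter.
- **Robot:** the gripper is clear of everything, with forces near zero.

One thing differed from expectation. The first time I gripped the fin, the fingertips read about 6 N upward, probably from touching the cover as they closed, so I gripped a few millimetres higher the second time.

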